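# Clear the tin stack off the trivet and stand the teapot on it

### The arm

A 6-joint arm with a two-finger parallel gripper is mounted at the origin on the work surface. World frame = base frame: x ahead of the robot, y to its left, z up, the work surface at z = 0. Lengths are in mm, angles in rad, forces in N, time in s.
With the tool pointing down it reaches from about 300 to 775 mm from the base axis. Payload 14.6 kg.
Tool frame: the origin (TCP) lies at the very end of the fingers, on their centre line; the grasp point (between the pads) lies 19 mm behind it; z points along the fingers, y is the line along which they close (so a half turn about z gives the same grasp; the last joint's range is limited). The gripper opens to 94 mm and grips with 3 to 60 N. Pads are 16 mm wide; open, the fingers measure 119 mm over their backs; the gripper's body (75 mm by 177 mm) begins 78 mm behind the grasp point.
Start: joints at [1.065, 0.3, 1.521, -0, 1.321, -0.067], TCP at [233.665, 497.885, 205.446] pointing down, gripper open.
Joint ranges: [-3.03, 3.03], [-0.79, 2.21], [0.23, 2.52], [-1.04, 4.18], [0, 3.07], [-2.55, 2.55]. Speed limits (rad/s): [2.22, 2.22, 2.57, 3.14, 3.14, 3.14].

### API

Orientations are given as [roll, pitch, yaw] about the fixed x, y, z axes, in that order (R = Rz(yaw) Ry(pitch) Rx(roll)).
In Python, from cell import manip, eyes, ticket gives the robot as it stands. The module is installed in compiled form; this text tells all that it offers.
- The arm moves only by the tool arm_command, never from a script. Its argument "plan" is a list of rows, each a list of 5 numbers: the opening, from -1 (shut) to 1 (fully open), then the shift along the tool's x, y, z in m, then the turn about the tool's z in rad. In form: [[jaw, dx, dy, dz, roll], ...]. A call has 1 to 20 rows; each row shifts and turns the commanded pose from where the row before left it, along the tool's axes as they then stand; what a row does not reach is not made up. A row lasts 1/8 s, in which the tool goes at most 62.5 mm and 10.7 degrees, less where a joint would pass 70% of its speed; a pose out of reach is approached as far as the arm can. A call is refused whole if a number of a shift passes 0.0625 or a number of a turn 0.188, either way. A call with a gripper value outside its range is refused whole. The fingers move at their own pace and stop on an object; "newtons" is the grip in N (left out, the last holds). Time passes only in rows, so rows that do not move let the fingers close. It gives the time, the measured TCP pose, the force, the opening and the grip force at its end, in the units of the state.
- manip.read_state(): the state, without advancing time (a new reading comes with each control period).
- eyes.camera(name): name is "scene" or "top"; returns a dict with "img" (420x560x3 uint8, blue, green, red), "z_map" (420x560 float32, mm along the optical axis (not along the pixel's ray), 0 where there is no reading), "fx", "fy", "cx", "cy" (pixels), "dist" ([k1, k2, p1, p2, k3] as OpenCV has them; the pictures are not rectified), "eye" and "orientation" of the camera in the world. Camera axes: x right, y down, z forward; pixel columns grow to the right and rows downward; lengths in mm; the calibration is good to about 2 mm. A picture is of the moment at which its call begins.
- ticket.sign_off(): hands the job in; it is judged then, once.
The state is a dict: "clock": time; "joints": joint angles; "qd": joint speeds; "effort": joint torques, N m; "eef_pos": TCP position; "eef_rot": TCP orientation; "wrist_force": force on the tool from outside, world axes, zero at the start; "moment": the same for the moment, N m; "finger_gap": finger opening in mm; "finger_force": force on a finger pad.
Only numpy, scipy, OpenCV 4.12 (cv2) and the standard library are available. Lean on these libraries where they do the work, as an engineer would, in place of code of your own. Each camera call takes 0.05 s, during which the arm holds its last target. There are 200 camera calls.

### The job

The tins have been stacked on the trivet where the teapot belongs. Take the stack apart from the top down and stand each tin upright in the middle of its own place, releasing each before taking the next: the small round sugar tin on the round wooden coaster, then the square tea tin on the square cork mat, then the long rusk tin lengthwise on the long wooden board; last of all, set the teapot gently in the middle of the cleared trivet, keeping it upright all the way. Leave the salt grinder and the little spice jar where they stand.

Things in the scene. Friction and masses are not known exactly. Their poses are not given: they have to be found in the camera images.
- sugar_tin_center (a point): Small round sugar tin, plain steel, upright cylinder 44 mm in diameter and 46 mm high, about 0.13 kg; at the start the top of the stack, within 6 mm of the centre of the tea tin's lid. The point is its centre, half-way up; z is up along its axis. Closed: the lid does not come off.
- tea_tin_center (a point): Square tea tin, plain steel, 58 x 58 mm and 56 mm high, about 0.18 kg; at the start the middle of the stack, within 6 mm of the centre of the rusk tin's lid and up to 0.35 rad askew to it. The point is its centre, half-way up; x and y are square to its sides, z up. Lid fixed.
- rusk_tin_center (a point): Long rectangular rusk tin, plain steel, 130 mm long (along its x), 60 mm wide (y), 60 mm high (z), about 0.32 kg; at the start the bottom of the stack, standing on the trivet. The point is its centre, half-way up. Lid fixed.
- teapot_handle (a point): White ceramic teapot, 0.5 kg, lid fixed: round body 120 mm wide, foot 90 mm wide, lid knob ending 106 mm above the foot, spout reaching 97 mm out along +x, rigid bail handle arching over the lid. The point is the centre of the handle's level top bar (round, 12 mm thick, 60 mm long, along x), on the pot's upright axis, 150 mm above its underside. z is up.
- trivet_top (a point): Green silicone trivet, a flat disc 160 mm in diameter and 8 mm thick, fixed to the counter. The stack stands on it at the start; the teapot belongs on it. The point is the centre of its upper face; z is up.
- coaster_top (a point): Round light-wood coaster, 90 mm in diameter, 9 mm thick, fixed; place of the sugar tin. The point is the centre of its upper face; z is up.
- mat_top (a point): Square cork mat, 100 x 100 mm, 6 mm thick, fixed; place of the tea tin. The point is the centre of its upper face; x and y are square to its sides.
- board_top (a point): Long wooden board, 170 mm (along its x) by 100 mm (y), 12 mm thick, fixed; place of the rusk tin, whose length goes along the board's length, either way round. The point is the centre of its upper face.
- grinder_center (a point): Chrome salt grinder, a bystander standing upright, 50 mm in diameter, 128 mm high; leave it alone. The point is its centre, half-way up.
- spice_jar_center (a point): Small amber glass spice jar with a black cap, a bystander standing upright, 40 mm in diameter, 75 mm high; leave it alone. The point is its centre, half-way up.
Things that resemble listed ones, but are neither listed nor needed, are in the scene too. Leave any yellow look-alike of the part that bears teapot_handle alone.

How it is judged (in metres and radians):
On the way, in this order (a step that is already met when the one before it is completed fails the run):
1. the sugar tin stands released on the round coaster (horizontal distance between sugar_tin_center and coaster_top below 0.015 m and z of sugar_tin_center in the frame of coaster_top between 0.019 and 0.027 m and angle between sugar_tin_center's own z axis and vertical below 0.1 rad and contact force between the fingers and sugar_tin below 0.1 N and linear speed of sugar_tin below 0.02 m/s), for 0.2 s.
2. the tea tin stands released on the square cork mat (horizontal distance between tea_tin_center and mat_top below 0.015 m and z of tea_tin_center in the frame of mat_top between 0.024 and 0.032 m and angle between tea_tin_center's own z axis and vertical below 0.1 rad and contact force between the fingers and tea_tin below 0.1 N and linear speed of tea_tin below 0.02 m/s), for 0.2 s.
3. the rusk tin stands released lengthwise on the long board (horizontal distance between rusk_tin_center and board_top below 0.015 m and z of rusk_tin_center in the frame of board_top between 0.026 and 0.034 m and angle between rusk_tin_center's own z axis and vertical below 0.1 rad and angle between the x axis of rusk_tin_center and the x axis of board_top, either way round below 0.2 rad and contact force between the fingers and rusk_tin below 0.1 N and linear speed of rusk_tin below 0.02 m/s), for 0.2 s.
4. the teapot stands released on the cleared trivet (horizontal distance between teapot_handle and trivet_top below 0.015 m and z of teapot_handle in the frame of trivet_top between 0.146 and 0.154 m and angle between teapot_handle's own z axis and vertical below 0.1 rad and contact force between the fingers and teapot below 0.1 N and linear speed of teapot below 0.02 m/s), for 0.2 s.
At the end, for the whole second after the job is handed in: Sugar tin on the coaster, tea tin on the cork mat, rusk tin on the board (length within 0.2 rad of the board's), teapot on the trivet: each centred within 15 mm, upright within 0.1 rad, standing on its place (height within 4 mm), released and at rest (horizontal distance between sugar_tin_center and coaster_top below 0.015 m and z of sugar_tin_center in the frame of coaster_top between 0.019 and 0.027 m and angle between each of sugar_tin_center, tea_tin_center, rusk_tin_center, teapot_handle's own z axis and vertical below 0.1 rad and horizontal distance between tea_tin_center and mat_top below 0.015 m and z of tea_tin_center in the frame of mat_top between 0.024 and 0.032 m and horizontal distance between rusk_tin_center and board_top below 0.015 m and z of rusk_tin_center in the frame of board_top between 0.026 and 0.034 m and angle between the x axis of rusk_tin_center and the x axis of board_top, either way round below 0.2 rad and horizontal distance between teapot_handle and trivet_top below 0.015 m and z of teapot_handle in the frame of trivet_top between 0.146 and 0.154 m and linear speed of each of sugar_tin, tea_tin, rusk_tin, teapot below 0.02 m/s); the robot touches nothing.
It fails at once if the teapot is tipped by more than 0.5 rad (angle between teapot_handle's own z axis and vertical above 0.5 rad).
It fails at once if the teapot is dropped or slammed onto the trivet: faster than 0.35 m/s within 40 mm above it (horizontal distance between teapot_handle and trivet_top below 0.05 m and z of teapot_handle in the frame of trivet_top below 0.19 m and linear speed of teapot above 0.35 m/s).
It fails at once if the salt grinder is moved by more than 20 mm (distance of grinder_center from where it was at the start of the episode above 0.02 m).
It fails at once if the spice jar is moved by more than 20 mm (distance of spice_jar_center from where it was at the start of the episode above 0.02 m).
It also fails if it takes over 120 s, if anything falls off the work surface, if the arm or the gripper's body presses on something with over 40 N, if the wrist force passes 120 N, or if a joint passes its speed limit or range.

## Working session

There is one attempt and no reset: what is moved stays moved. The work goes in short steps, Python scripts to look and compute and a tool call to move; the robot and the scene stay as the last step left them, time stands still between calls to the robot, and variables do not carry over. Pictures are saved under pics/ and viewed, at most 14 in all, crops included, and the job is handed in when it is done.

Besides the shell and the picture viewer there is one more tool, called after ">>>" as name(argument=value, ...), one argument or row to a line, values as JSON. arm_command: Moves the arm, as the interface text tells. Its arguments: {"type":"object","properties":{"plan":{"type":"array"},"newtons":{"type":"number"}},"required":["plan"]}

```bash
mkdir -p pics
python3 - <<'E'
from cell import manip, eyes
import cv2,numpy as np
for n in("scene","top"):
    c=eyes.camera(n); cv2.imwrite(f"pics/{n}0.png",c["img"]); np.savez(f"{n}0.npz",**c)
    print(n,{k:np.round(v,4).tolist() if not isinstance(v,str) else v for k,v in c.items() if k not in("img","z_map")},(c["z_map"]>0).mean())
print(manip.read_state())
E
```

```text
scene {'fx': 448.1256, 'fy': 448.1256, 'cx': 281.6528, 'cy': 210.113, 'dist': [0.0287, 0.0, 0.0, 0.0, 0.0], 'eye': [976.3953, 677.2564, 880.8531], 'orientation': [-2.318, 0.0065, 2.5369]} 0.996016156462585
top {'fx': 544.9913, 'fy': 544.9913, 'cx': 278.424, 'cy': 201.3045, 'dist': [-0.0572, 0.0, 0.0, 0.0, 0.0], 'eye': [413.6156, 5.2373, 1740.7203], 'orientation': [-3.0734, -0.0102, -1.5819]} 0.9957312925170068
{'clock': 0.1, 'joints': array([ 1.06539549e+00,  3.00397582e-01,  1.52153562e+00,  1.13041099e-05,
        1.32071102e+00, -6.66440741e-02]), 'qd': array([-1.24617230e-03, -2.08124276e-03, -2.61837656e-03,  8.42363021e-05,
        5.73835815e-04,  5.40422116e-06]), 'effort': array([ 1.62937311e-03, -5.32637429e+01, -3.53283727e+01,  7.09864986e-02,
        2.34893057e-02, -7.91265916e-05]), 'eef_pos': array([233.55059035, 497.67859023, 204.94589027]), 'eef_rot': array([-3.14054414e+00, -8.09543804e-05,  2.70283305e+00]), 'wrist_force': array([ 0.06191051, -0.33738285, -0.63883003]), 'moment': array([-0.00503707,  0.03844446,  0.01138308]), 'finger_force': 0.0, 'finger_gap': 93.98812918882095}
```

View pics/scene0.png

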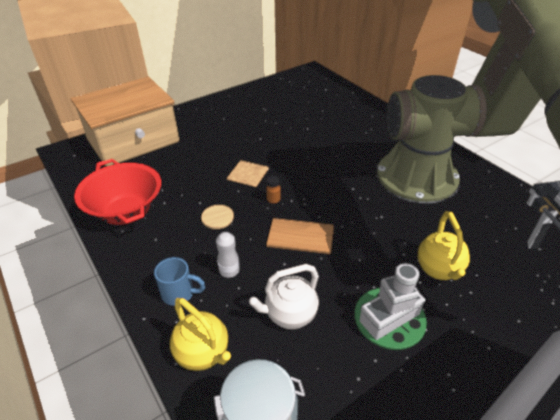

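View pics/top0.png

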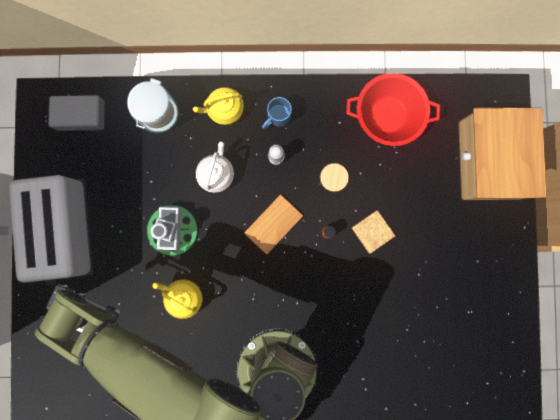

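The top view shows the stack on the trivet at (170,232), teapot at (215,173), coaster (334,178), mat (373,232), board (274,224), jar (328,232), grinder (276,155), and yellow decoys at (225,105) and (183,299). The scene view shows the same layout.

```bash
cat > h.py <<'E'
import cv2,numpy as np
from scipy.spatial.transform import Rotation as R
def cal(c):
    K=np.array([[c["fx"],0,c["cx"]],[0,c["fy"],c["cy"]],[0,0,1]],float)
    return K,np.array(c["dist"],float),R.from_euler("xyz",c["orientation"]).as_matrix(),np.array(c["eye"],float)
def rays(c,px):
    K,D,M,e=cal(c); n=cv2.undistortPoints(np.array(px,float).reshape(-1,1,2),K,D)[:,0]
    return np.c_[n,np.ones(len(n))]@M.T,e
def plane(c,px,z):
    r,e=rays(c,px); return e+r*((z-e[2])/r[:,2])[:,None]
def cloud(c):
    h,w=c["z_map"].shape; v,u=np.mgrid[:h,:w]
    r,e=rays(c,np.c_[u.ravel(),v.ravel()]); return (e+r*c["z_map"].reshape(-1,1)).reshape(h,w,3)
def rect(P):
    (x,y),(a,b),t=cv2.minAreaRect(P[:,:2].astype(np.float32)); 
    if a<b:a,b,t=b,a,t+90
    return np.round([x,y,a,b,t],1)
def biggest(m,near=None):
    n,l,s,ce=cv2.connectedComponentsWithStats(m.astype(np.uint8))
    return l==1+np.argmax(s[1:,4])
E
python3 - <<'E'
from h import *
for n in("top","scene"):
    c=dict(np.load(n+"0.npz")); c={k:(v if v.ndim else v.item()) for k,v in c.items()}
    X=cloud(c); hsv=cv2.cvtColor(c["img"],cv2.COLOR_BGR2HSV); z=X[...,2]
    win={"coaster":((334,178),(218,217),9),"mat":((373,232),(249,174),6),"board":((274,224),(301,236),12)}
    k=n=="scene"
    for name,w in win.items():
        u,v=w[k]; r=45; m=np.zeros(z.shape,bool); m[v-r:v+r,u-r:u+r]=1
        m&=(hsv[...,0]>5)&(hsv[...,0]<28)&(hsv[...,1]>60)&(hsv[...,2]>90)
        m=biggest(m); vu=np.argwhere(m)
        P=plane(c,vu[:,::-1],w[2]); print(n,name,m.sum(),rect(P),"mean",P[:,:2].mean(0).round(1),"zdepth",np.median(z[m]).round(1))
    g=(abs(hsv[...,0].astype(int)-70)<20)&(hsv[...,1]>90)&(hsv[...,2]>40); g&=(np.linalg.norm(X[...,:2]-[437,310],axis=2)<150)&(z<30)
    P=plane(c,np.argwhere(g)[:,::-1],8); print(n,"trivet",rect(P),g.sum(),cv2.minEnclosingCircle(P[:,:2].astype(np.float32)))
    # stack levels / others
    for lo,hi,nm in((60,72,"rusk top"),(118,129,"tea top"),(164,176,"sugar top")):
        m=(z>lo)&(z<hi)&(np.linalg.norm(X[...,:2]-[437,330],axis=2)<110)&(hsv[...,1]<90)
        if m.sum()>10:
            P=X[m]; print(n,nm,m.sum(),rect(P),"med",np.median(P,0).round(1), "range",P.min(0).round(0),P.max(0).round(0))
    a=c["img"]
    if k: crops=[a[255:355,240:440]]
    else: crops=[a[140:270,130:250]]
    cv2.imwrite(f"pics/crop_{n}.png",cv2.resize(crops[0],None,fx=4,fy=4,interpolation=cv2.INTER_CUBIC))
E
```

```text
top coaster 678 [ 607.9 -192.5   90.3   89.9  179. ] mean [ 607.9 -192.1] zdepth 7.5
top mat 1072 [ 432.2 -314.3  105.1  104.8   34. ] mean [ 432.1 -314.1] zdepth 4.8
top board 1745 [460.3   3.7 170.7 103.2 136.1] mean [460.3   3.8] zdepth 10.5
top trivet [442.2 326.3 157.9 152.4 105.8] 650 ((444.5175476074219, 326.2232360839844), 80.70343780517578)
top rusk top 408 [448.7 329.1 130.4  61.4 177.1] med [473.5 326.9  66.3] range [385. 296.  60.] [514. 362.  72.]
top tea top 156 [443.3 331.2  58.1  58.  163.5] med [453.8 316.4 122.3] range [409. 298. 118.] [478. 363. 129.]
top sugar top 170 [438.6 335.4  43.8  40.4  89.3] med [438.6 335.8 168.6] range [418. 313. 164.] [459. 357. 175.]
scene coaster 663 [ 608.6 -186.2   98.5   92.6   55. ] mean [ 609.3 -184.3] zdepth 6.4
scene mat 726 [ 433.4 -308.1  110.5  106.6   34.2] mean [ 433.9 -306.6] zdepth 3.5
scene board 1844 [463.2  10.6 170.1 110.2 136.1] mean [464.6  12.5] zdepth 9.8
scene trivet [457.6 336.1 161.1 136.8 109.4] 1144 ((447.4527893066406, 331.87701416015625), 81.62576293945312)
scene rusk top 654 [451.2 335.5 131.9  61.6 174.6] med [489.9 338.7  66.4] range [387. 300.  60.] [517. 368.  72.]
scene tea top 342 [444.7 335.1  60.9  58.9 163.2] med [460.7 343.2 122.5] range [420. 300. 118.] [481. 370. 129.]
scene sugar top 328 [440.4 340.1  44.8  43.6  44.4] med [442.  340.9 168.5] range [419. 317. 164.] [463. 362. 172.]
```

View pics/crop_top.png

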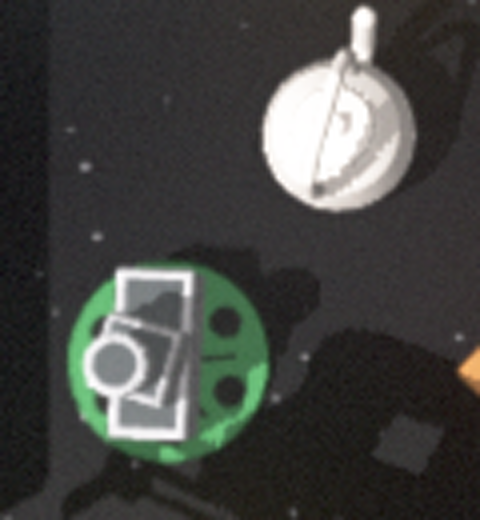

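View pics/crop_scene.png

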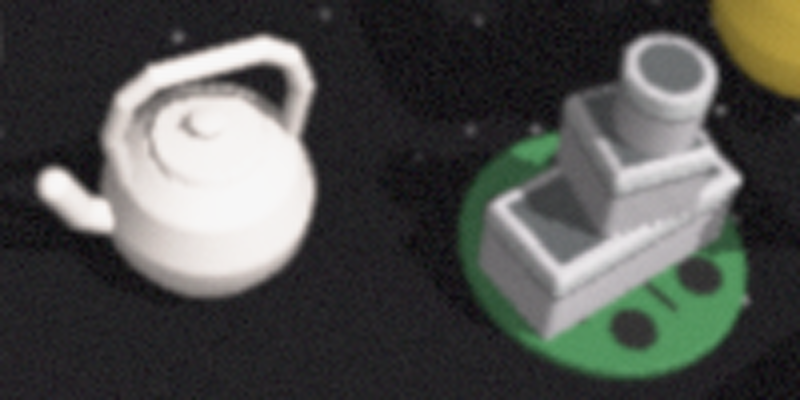

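The crops confirm the stack order, with the sugar tin toward the left of the top crop at (117,362). The teapot's handle bar lies along the spout line, with its top end near (345,60) and bottom end near (320,190).

```bash
cat >> h.py <<'E'
def go(goal,yaw=None):
    from cell import manip
    s=manip.read_state(); p=s["eef_pos"]; y=s["eef_rot"][2]; w=np.array(goal)-p
    print("t",round(s["clock"],2),"tcp",p.round(1),"rot",s["eef_rot"].round(3),"gap",round(s["finger_gap"],1),"F",s["wrist_force"].round(1),"q",s["joints"].round(2))
    print("tool shift mm",np.round([np.cos(y)*w[0]+np.sin(y)*w[1],np.sin(y)*w[0]-np.cos(y)*w[1],-w[2]],1), "roll",None if yaw is None else np.round((y-yaw+np.pi)%(2*np.pi)-np.pi,3))
E
python3 - <<'E'
from h import *
for n in("top","scene"):
    c=dict(np.load(n+"0.npz")); c={k:(v if v.ndim else v.item()) for k,v in c.items()}
    X=cloud(c); z=X[...,2]; hsv=cv2.cvtColor(c["img"],cv2.COLOR_BGR2HSV); k=n=="scene"
    if not k:
        m=np.zeros(z.shape,bool); m[140:200,190:240]=1; c0=X[172,214,:2]; print(X[172,214])
    m=(np.linalg.norm(X[...,:2]-c0,axis=2)<110)&(hsv[...,1]<60)
    b=m&(z>141)&(z<165); P=X[b]; print(n,"bar",b.sum(),rect(P) if b.sum()>4 else "",P.mean(0).round(1),P[:,2].max())
    b=m&(z>25)&(z<75); P=X[b]; print(n,"body",b.sum(),cv2.minEnclosingCircle(P[:,:2].astype(np.float32)))
    b=m&(z>75)&(z<109); P=X[b]; print(n,"upper",b.sum(),rect(P),P.mean(0).round(1))
    for nm,u,v in(("grinder",276,155),("jar",328,232),("yellowA",183,299),("yellowB",225,105)):
        if not k:
            o=X[v,u,:2]; mm=(np.linalg.norm(X[...,:2]-o,axis=2)<100)&(z>20); P=X[mm]; print(nm,o.round(0),P.min(0).round(),P.max(0).round())
go([438,335,250],2.7)
E
```

```text
[615.78359653 180.87060761 105.18334336]
top bar 129 [620.1 186.9  97.   12.9 164.1] [619.8 186.  151.5] 160.07221551173302
top body 480 ((630.7734375, 181.53439331054688), 71.35394287109375)
top upper 573 [633.2 172.4 133.5  96.1 137.5] [624.1 181.6  85.6]
grinder [663.  -7.] [650. -29.  22.] [695.  18. 134.]
jar [ 432. -164.] [ 413. -186.   21.] [483. -87.  82.]
yellowA [235. 277.] [136. 215.  30.] [289. 377. 618.]
yellowB [825. 148.] [776.  95.  23.] [894. 246. 161.]
scene bar 245 [620.1 191.3  98.3  12.5 163.9] [623.  192.  150.4] 158.81812674024172
scene body 1158 ((640.0045166015625, 195.1776123046875), 74.39801025390625)
scene upper 1176 [638.7 195.3 140.1  90.4   7.6] [629.4 195.7  86.3]
t 0.1 tcp [233.6 497.7 204.9] rot [-3.141 -0.     2.703] gap 94.0 F [ 0.1 -0.3 -0.6] q [ 1.07  0.3   1.52  0.    1.32 -0.07]
tool shift mm [-254.2  -60.4  -45.1] roll 0.003
```

>>> arm_command(
  plan=[
    [1,0,0,-0.045,0],
    [1,-0.025,-0.006,0,0],
    [1,-0.025,-0.006,0,0],
    [1,-0.025,-0.006,0,0],
    [1,-0.025,-0.006,0,0],
    [1,-0.025,-0.006,0,0],
    [1,-0.025,-0.006,0,0],
    [1,-0.025,-0.006,0,0],
    [1,-0.025,-0.006,0,0],
    [1,-0.025,-0.006,0,0],
    [1,-0.025,-0.006,0,0],
    [1,0,0,0,0],
    [1,0,0,0,0],
  ],
  newtons=15,
)

```text
clock: 1.72
eef_pos: [434.0, 337.7, 250.3]
eef_rot: [-3.141, -0.0, 2.703]
wrist_force: [-0.4, -0.1, -0.2]
finger_gap: 94.3
finger_force: 0.0
```

Run:
```python
from h import *
from cell import eyes
go([439,337,133],2.7)
c=eyes.camera("scene"); cv2.imwrite("pics/s1.png",cv2.resize(c["img"][180:360,280:540],None,fx=3,fy=3))
K,D,M,e=cal(c)
from cell import manip
s=manip.read_state(); p=s["eef_pos"]
q=cv2.projectPoints(((p-e)@M)[None],np.zeros(3),np.zeros(3),K,D)[0].ravel(); print("tcp px scene",q, "crop",(q-[280,180])*3)
```

```text
t 1.73 tcp [434.  337.7 250.3] rot [-3.141 -0.     2.703] gap 94.3 F [-0.4 -0.1 -0.2] q [ 0.59  0.27  1.46  0.    1.42 -0.54]
tool shift mm [ -4.8   1.5 117.3] roll 0.003
tcp px scene [416.39653253 242.56937961] crop [409.1895976  187.70813883]
```

View pics/s1.png

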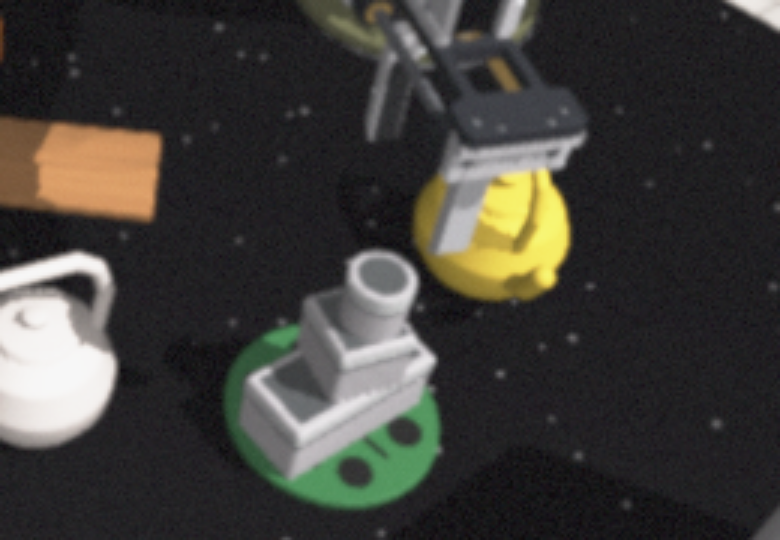

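Fingertips appear at crop (378,138) and (452,248). Their midpoint (415,193) lies about 2 px from the predicted (409,188). This agrees better with the top camera, so I'll use its values.

>>> arm_command(
  plan=[
    [1,-0.005,0.001,0.017,0],
    [1,0,0,0.025,0],
    [1,0,0,0.025,0],
    [1,0,0,0.025,0],
    [1,0,0,0.025,0],
    [1,0,0,0,0],
    [-1,0,0,0,0],
    [-1,0,0,0,0],
    [-1,0,0,0,0],
    [-1,0,0,0,0],
    [-1,0,0,0,0],
    [-1,0,0,0,0],
  ],
  newtons=15,
)

```text
clock: 3.28
eef_pos: [439.5, 336.2, 133.6]
eef_rot: [3.141, 0.0, 2.703]
wrist_force: [0.1, 0.0, 0.4]
finger_gap: 44.0
finger_force: 15.0
```

>>> arm_command(
  plan=[
    [-1,0,0,-0.02,0],
    [-1,0,0,-0.03,0],
    [-1,0,0,-0.03,0],
    [-1,-0.01,-0.01,-0.03,0],
    [-1,-0.023,-0.025,0,0],
    [-1,-0.023,-0.025,0,0],
    [-1,-0.023,-0.025,0,0],
    [-1,-0.023,-0.025,0,0],
    [-1,-0.023,-0.025,0,0],
    [-1,-0.023,-0.025,0,0],
    [-1,-0.023,-0.025,0,0],
    [-1,-0.023,-0.025,0,0],
    [-1,-0.023,-0.025,0,0],
    [-1,-0.023,-0.025,0,0],
    [-1,-0.023,-0.025,0,0],
    [-1,-0.023,-0.025,0,0],
    [-1,-0.023,-0.025,0,0],
    [-1,-0.023,-0.025,0,0],
    [-1,-0.023,-0.025,0,0],
    [-1,-0.02,-0.02,0,0],
  ],
)

```text
clock: 5.78
eef_pos: [606.9, -191.1, 243.1]
eef_rot: [-3.142, -0.001, 2.702]
wrist_force: [0.8, -0.1, -1.7]
finger_gap: 43.7
finger_force: 15.0
```

Run:
```python
from h import *
go([608,-192.5,20],2.7)
```

```text
t 5.78 tcp [ 606.9 -191.1  243.1] rot [-3.142e+00 -1.000e-03  2.702e+00] gap 43.7 F [ 0.8 -0.1 -1.7] q [-0.36  0.48  1.19 -0.    1.47 -1.49]
tool shift mm [ -1.6  -0.8 223.1] roll 0.002
```

>>> arm_command(
  plan=[
    [-1,0,0,0.03,0],
    [-1,0,0,0.035,0],
    [-1,0,0,0.035,0],
    [-1,0,0,0.035,0],
    [-1,0,0,0.035,0],
    [-1,0,0,0.025,0],
    [-1,0,0,0.015,0],
    [-1,0,0,0.006,0],
    [-1,0,0,0.004,0],
    [-1,0,0,0,0],
  ],
)

```text
clock: 7.02
eef_pos: [607.1, -189.9, 23.9]
eef_rot: [3.142, 0.001, 2.703]
wrist_force: [-0.1, -0.2, -2.1]
finger_gap: 43.7
finger_force: 15.0
```

Run:
```python
from h import *
go([608,-192.5,20],2.7)
```

```text
t 7.03 tcp [ 607.1 -189.9   23.9] rot [3.142e+00 1.000e-03 2.703e+00] gap 43.7 F [-0.1 -0.2 -2.1] q [-0.36  0.68  1.41 -0.    1.05 -1.49]
tool shift mm [-1.9 -2.   3.9] roll 0.003
```

>>> arm_command(
  plan=[
    [-1,-0.002,-0.002,0.002,0],
    [-1,0,0,0.002,0],
    [-1,0,0,0,0],
    [0.3,0,0,0,0],
    [0.6,0,0,0,0],
    [0.8,0,0,0,0],
    [0.8,0,0,-0.02,0],
    [0.8,0,0,-0.035,0],
    [1,0,0,-0.035,0],
    [1,0,0,-0.035,0],
    [1,0,0,-0.035,0],
    [1,0,0,-0.035,0],
    [1,0,0,-0.03,0],
    [1,0,0,0,0],
  ],
)

```text
clock: 8.78
eef_pos: [608.4, -192.7, 248.3]
eef_rot: [3.141, 0.006, 2.703]
wrist_force: [-0.4, -0.4, -0.5]
finger_gap: 94.2
finger_force: 0.0
```

Run:
```python
from h import *
from cell import eyes
go([443.5,331.5,83],np.radians(163.4))
go([443.5,331.5,83],np.radians(73.4))
go([443.5,331.5,250],np.radians(163.4))
c=eyes.camera("scene");X=cloud(c);z=X[...,2]
m=(np.linalg.norm(X[...,:2]-[610,-188],axis=2)<40)&(z>47)&(z<62);print("sugar now (scene)",rect(X[m]),np.median(X[m],0))
c=eyes.camera("top");X=cloud(c);z=X[...,2];np.savez("top1.npz",**c)
m=(np.linalg.norm(X[...,:2]-[610,-188],axis=2)<40)&(z>47)&(z<62);print("sugar now (top)",m.sum(), rect(X[m]) if m.sum()>5 else 0)
m=(np.linalg.norm(X[...,:2]-[443,331],axis=2)<60)&(z>116)&(z<131);print("tea top",m.sum(),rect(X[m]))
```

```text
t 8.78 tcp [ 608.4 -192.7  248.3] rot [3.141 0.006 2.703] gap 94.2 F [-0.4 -0.4 -0.5] q [-0.36  0.47  1.18  0.    1.48 -1.5 ]
tool shift mm [372.  404.5 165.3] roll -0.149
t 8.78 tcp [ 608.4 -192.7  248.3] rot [3.141 0.006 2.703] gap 94.2 F [-0.4 -0.4 -0.5] q [-0.36  0.47  1.18  0.    1.48 -1.5 ]
tool shift mm [372.  404.5 165.3] roll 1.422
t 8.78 tcp [ 608.4 -192.7  248.3] rot [3.141 0.006 2.703] gap 94.2 F [-0.4 -0.4 -0.5] q [-0.36  0.47  1.18  0.    1.48 -1.5 ]
tool shift mm [372.  404.5  -1.7] roll -0.149
sugar now (scene) [ 607.6 -187.5   46.2   41.3   61.6] [ 609.30940642 -186.23433648   53.05101463]
sugar now (top) 53 [ 614.7 -204.6   29.4   20.8   67.9]
tea top 364 [443.7 331.5  59.4  58.3  73. ]
```

>>> arm_command(
  plan=[
    [1,0.021,0.023,0,0],
    [1,0.021,0.023,0,0],
    [1,0.021,0.023,0,0],
    [1,0.021,0.023,0,0],
    [1,0.021,0.023,0,0],
    [1,0.021,0.023,0,0],
    [1,0.021,0.023,0,0],
    [1,0.021,0.023,0,0],
    [1,0.021,0.023,0,0],
    [1,0.021,0.023,0,0],
    [1,0.021,0.023,0,0],
    [1,0.021,0.023,0,0],
    [1,0.021,0.023,0,0],
    [1,0.021,0.023,0,0],
    [1,0.021,0.023,0,0],
    [1,0.021,0.023,0,0],
    [1,0.021,0.023,0,0],
    [1,0.015,0.013,0,0],
    [1,0,0,0,-0.144],
    [1,0,0,0,0],
  ],
)

```text
clock: 11.38
eef_pos: [442.5, 331.1, 243.9]
eef_rot: [-3.141, -0.001, 2.846]
wrist_force: [0.0, -0.3, -0.8]
finger_gap: 93.7
finger_force: 0.0
```

Run:
```python
from h import *
go([443.5,331.5,80],np.radians(163.2))
```

```text
t 11.38 tcp [442.5 331.1 243.9] rot [-3.141e+00 -1.000e-03  2.846e+00] gap 93.7 F [ 0.  -0.3 -0.8] q [ 0.58  0.28  1.46 -0.    1.41 -0.7 ]
tool shift mm [ -0.9   0.7 163.9] roll -0.002
```

>>> arm_command(
  plan=[
    [1,0,0,0.03,0],
    [1,0,0,0.035,0],
    [1,0,0,0.035,0],
    [1,0,0,0.035,0],
    [1,0,0,0.02,0],
    [1,0,0,0.008,0],
    [1,0,0,0,0],
    [-1,0,0,0,0],
    [-1,0,0,0,0],
    [-1,0,0,0,0],
    [-1,0,0,0,0],
    [-1,0,0,0,0],
  ],
  newtons=15,
)

```text
clock: 12.88
eef_pos: [442.8, 331.4, 81.7]
eef_rot: [3.141, 0.0, 2.847]
wrist_force: [-0.3, 0.8, 2.2]
finger_gap: 57.8
finger_force: 15.0
```

Run:
```python
from h import *
go([432,-314,0],np.radians(163.2))
```

```text
t 12.88 tcp [442.8 331.4  81.7] rot [3.141 0.    2.847] gap 57.8 F [-0.3  0.8  2.2] q [ 0.58  0.44  1.64  0.    1.06 -0.7 ]
tool shift mm [-177.2 -620.7   81.7] roll -0.002
```

>>> arm_command(
  plan=[
    [-1,0,0,-0.02,0],
    [-1,0,0,-0.035,0],
    [-1,0,0,-0.035,0],
    [-1,-0.005,-0.017,-0.03,0],
    [-1,-0.01,-0.035,0,0],
    [-1,-0.01,-0.035,0,0],
    [-1,-0.01,-0.035,0,0],
    [-1,-0.01,-0.035,0,0],
    [-1,-0.01,-0.035,0,0],
    [-1,-0.01,-0.035,0,0],
    [-1,-0.01,-0.035,0,0],
    [-1,-0.01,-0.035,0,0],
    [-1,-0.01,-0.035,0,0],
    [-1,-0.01,-0.035,0,0],
    [-1,-0.01,-0.035,0,0],
    [-1,-0.01,-0.035,0,0],
    [-1,-0.01,-0.035,0,0],
    [-1,-0.01,-0.035,0,0],
    [-1,-0.01,-0.035,0,0],
    [-1,-0.01,-0.035,0,0],
  ],
)

```text
clock: 15.38
eef_pos: [432.5, -269.8, 201.1]
eef_rot: [3.141, -0.001, 2.847]
wrist_force: [-0.6, -0.1, -2.6]
finger_gap: 58.1
finger_force: 15.0
```

Run:
```python
from h import *
go([432,-314,20.5],np.radians(163.2))
```

```text
t 15.38 tcp [ 432.5 -269.8  201.1] rot [ 3.141e+00 -1.000e-03  2.847e+00] gap 58.1 F [-0.6 -0.1 -2.6] q [-0.63  0.21  1.64 -0.    1.29 -1.91]
tool shift mm [-12.3 -42.4 180.6] roll -0.002
```

>>> arm_command(
  plan=[
    [-1,-0.007,-0.026,0,0],
    [-1,-0.003,-0.012,0.02,0],
    [-1,0,0,0.035,0],
    [-1,0,0,0.035,0],
    [-1,0,0,0.035,0],
    [-1,0,0,0.025,0],
    [-1,0,0,0.015,0],
    [-1,0,0,0.008,0],
    [-1,0,0,0,0],
    [-1,0,0,0,0],
  ],
)

```text
clock: 16.62
eef_pos: [431.8, -308.3, 29.2]
eef_rot: [-3.141, 0.001, 2.847]
wrist_force: [0.6, 0.0, -2.7]
finger_gap: 57.8
finger_force: 15.0
```

Run:
```python
from h import *
go([432,-314,20.5],np.radians(163.2))
```

```text
t 16.62 tcp [ 431.8 -308.3   29.2] rot [-3.141e+00  1.000e-03  2.847e+00] gap 57.8 F [ 0.6  0.  -2.7] q [-0.69  0.47  1.73 -0.    0.93 -1.97]
tool shift mm [-1.8 -5.4  8.7] roll -0.002
```

>>> arm_command(
  plan=[
    [-1,-0.002,-0.005,0.004,0],
    [-1,0,0,0.003,0],
    [-1,0,0,0.002,0],
    [-1,0,0,0,0],
    [0.4,0,0,0,0],
    [0.7,0,0,0,0],
    [1,0,0,0,0],
    [1,0,0,0,0],
    [1,0,0,-0.02,0],
    [1,0,0,-0.035,0],
    [1,0,0,-0.035,0],
    [1,0,0,-0.035,0],
    [1,0,0,-0.035,0],
    [1,0,0,-0.03,0],
    [1,0,0,0,0],
  ],
)

```text
clock: 18.5
eef_pos: [432.5, -313.9, 211.5]
eef_rot: [-3.14, 0.004, 2.847]
wrist_force: [-0.1, 0.9, -0.5]
finger_gap: 94.3
finger_force: 0.0
```

Run:
```python
from h import *
from cell import eyes
c=eyes.camera("scene");X=cloud(c);z=X[...,2]
m=(np.linalg.norm(X[...,:2]-[433,-309],axis=2)<50)&(z>55)&(z<70);print("tea now (scene)",m.sum(),rect(X[m]))
c=eyes.camera("top");X=cloud(c);z=X[...,2]
m=(np.linalg.norm(X[...,:2]-[609,-190],axis=2)<40)&(z>47)&(z<62);print("sugar now (top)",m.sum(), rect(X[m]))
m=(np.linalg.norm(X[...,:2]-[443,331],axis=2)<100)&(z>61)&(z<74);print("rusk top",m.sum(),rect(X[m]))
m=(np.linalg.norm(X[...,:2]-[443,331],axis=2)<100)&(z>45)&(z<85);print("rusk top",m.sum(),rect(X[m]),X[m][:,2].max())
go([449,329,200],np.radians(177))
```

```text
tea now (scene) 226 [ 434.6 -309.5   63.1   57.4   73.6]
sugar now (top) 151 [ 607.5 -193.7   43.    41.9  134.4]
rusk top 741 [448.5 329.2 130.1  61.2 176.4]
rusk top 869 [448.7 329.7 131.   62.5 176.7] 80.25166216072944
t 18.6 tcp [ 431.7 -313.2  208.7] rot [ 3.141e+00 -1.000e-03  2.847e+00] gap 93.9 F [ 0.2  0.6 -0.3] q [-0.7   0.26  1.56  0.    1.32 -1.97]
tool shift mm [170.1 619.5   8.7] roll -0.242
```

>>> arm_command(
  plan=[
    [1,0.01,0.036,0,0],
    [1,0.01,0.036,0,0],
    [1,0.01,0.036,0,0],
    [1,0.01,0.036,0,0],
    [1,0.01,0.036,0,0],
    [1,0.01,0.036,0,0],
    [1,0.01,0.036,0,0],
    [1,0.01,0.036,0,0],
    [1,0.01,0.036,0,0],
    [1,0.01,0.036,0,0],
    [1,0.01,0.036,0,0],
    [1,0.01,0.036,0,0],
    [1,0.01,0.036,0,0],
    [1,0.01,0.036,0,0],
    [1,0.01,0.036,0,0],
    [1,0.01,0.036,0,0],
    [1,0.01,0.036,0,0],
    [1,0,0.007,0,0],
    [1,0,0,0,-0.117],
    [1,0,0,0,-0.117],
  ],
)

```text
clock: 21.1
eef_pos: [449.0, 327.4, 208.4]
eef_rot: [-3.14, -0.001, 3.084]
wrist_force: [0.2, 0.0, -0.3]
finger_gap: 94.0
finger_force: 0.0
```

Run:
```python
from h import *
go([448.7,329.3,22],np.radians(176.5))
```

```text
t 21.1 tcp [449.  327.4 208.4] rot [-3.140e+00 -1.000e-03  3.084e+00] gap 94.0 F [ 0.2  0.  -0.3] q [ 0.56  0.31  1.5  -0.    1.33 -0.95]
tool shift mm [  0.4   1.9 186.4] roll 0.004
```

>>> arm_command(
  plan=[
    [1,0,0.002,0.03,0],
    [1,0,0,0.035,0],
    [1,0,0,0.035,0],
    [1,0,0,0.035,0],
    [1,0,0,0.03,0],
    [1,0,0,0.015,0],
    [1,0,0,0.004,0],
    [1,0,0,0,0],
    [-1,0,0,0,0],
    [-1,0,0,0,0],
    [-1,0,0,0,0],
    [-1,0,0,0,0],
    [-1,0,0,0,0],
  ],
  newtons=25,
)

```text
clock: 22.72
eef_pos: [449.3, 330.5, 25.7]
eef_rot: [3.141, 0.0, 3.081]
wrist_force: [0.1, 1.0, 2.0]
finger_gap: 60.0
finger_force: 25.0
```

Run:
```python
from h import *
go([460.3,3.7,120],np.radians(136.1))
```

```text
t 22.73 tcp [449.3 330.5  25.7] rot [3.141 0.    3.081] gap 60.0 F [0.1 1.  2. ] q [ 0.57  0.53  1.66  0.    0.96 -0.94]
tool shift mm [ -30.8 -325.5  -94.3] roll 0.705
```

>>> arm_command(
  plan=[
    [-1,0,0,-0.02,0],
    [-1,0,0,-0.035,0],
    [-1,0,0,-0.035,0],
    [-1,-0.003,-0.03,-0.005,0],
    [-1,-0.003,-0.03,0,0],
    [-1,-0.003,-0.03,0,0],
    [-1,-0.003,-0.03,0,0],
    [-1,-0.003,-0.03,0,0],
    [-1,-0.003,-0.03,0,0],
    [-1,-0.003,-0.03,0,0],
    [-1,-0.003,-0.03,0,0],
    [-1,-0.003,-0.03,0,0],
    [-1,-0.003,-0.03,0,0],
    [-1,0,-0.025,0,0],
    [-1,0,0,0,0.176],
    [-1,0,0,0,0.176],
    [-1,0,0,0,0.176],
    [-1,0,0,0,0.176],
    [-1,0,0,0,0],
  ],
)

```text
clock: 25.1
eef_pos: [459.1, 4.1, 120.1]
eef_rot: [-3.141, -0.001, 2.378]
wrist_force: [-0.5, -0.1, -3.8]
finger_gap: 59.7
finger_force: 25.0
```

Run:
```python
from h import *
go([460.3,3.7,30.5],np.radians(136.1))
```

```text
t 25.1 tcp [459.1   4.1 120.1] rot [-3.141e+00 -1.000e-03  2.378e+00] gap 59.7 F [-0.5 -0.1 -3.8] q [-0.07  0.2   1.87 -0.    1.08 -0.88]
tool shift mm [-1.1  0.6 89.6] roll 0.002
```

>>> arm_command(
  plan=[
    [-1,-0.001,0,0.025,0],
    [-1,0,0,0.03,0],
    [-1,0,0,0.018,0],
    [-1,0,0,0.008,0],
    [-1,0,0,0.003,0],
    [-1,0,0,0,0],
    [-1,0,0,0,0],
  ],
)

```text
clock: 25.98
eef_pos: [460.5, 3.4, 37.0]
eef_rot: [3.141, 0.001, 2.377]
wrist_force: [0.6, 0.0, -2.9]
finger_gap: 60.1
finger_force: 25.0
```

>>> arm_command(
  plan=[
    [-1,0,0,0.004,0],
    [-1,0,0,0.0025,0],
    [-1,0,0,0,0],
    [-1,0,0,0,0],
    [0.4,0,0,0,0],
    [0.7,0,0,0,0],
    [1,0,0,0,0],
    [1,0,0,0,0],
    [1,0,0,-0.02,0],
    [1,0,0,-0.035,0],
    [1,0,0,-0.035,0],
    [1,0,0,-0.035,0],
    [1,0,0,-0.035,0],
    [1,0,0,-0.03,0],
    [1,0,0,0,0],
  ],
)

```text
clock: 27.85
eef_pos: [460.9, 3.4, 221.7]
eef_rot: [3.139, 0.003, 2.377]
wrist_force: [-0.4, 0.1, -0.6]
finger_gap: 93.8
finger_force: 0.0
```

Run:
```python
from h import *
from cell import eyes
for n in("scene","top"):
    c=eyes.camera(n);X=cloud(c);z=X[...,2];hsv=cv2.cvtColor(c["img"],cv2.COLOR_BGR2HSV)
    cv2.imwrite(f"pics/{n}3.png",c["img"])
    d=np.array([2,4.5]) if n=="scene" else np.zeros(2)
    for nm,p,zt in(("rusk",[460.3,3.7],72),("tea",[432.2,-314.3],62)):
        m=(np.linalg.norm(X[...,:2]-p-d,axis=2)<90)&(abs(z-zt)<7)&(hsv[...,1]<90);print(n,nm,m.sum(),rect(X[m]) if m.sum()>4 else 0)
    g=(abs(hsv[...,0].astype(int)-70)<22)&(hsv[...,1]>60); g&=(np.linalg.norm(X[...,:2]-[445,328],axis=2)<110)&(z<30)
    P=plane(c,np.argwhere(g)[:,::-1],8); print(n,"trivet",rect(P),cv2.minEnclosingCircle(P[:,:2].astype(np.float32)),P.mean(0))
    m=(np.linalg.norm(X[...,:2]-[620,187],axis=2)<80)&(z>141)&(z<165)&(hsv[...,1]<60);P=X[m];print(n,"bar",m.sum(),rect(P),P.mean(0))
    m=m&(z>152);P=X[m];print(n,"barhi",m.sum(),rect(P),P.mean(0))
go([620,187,260],np.radians(164))
```

```text
scene rusk 829 [461.2   6.9 129.5  67.7 137.3]
scene tea 221 [ 434.3 -311.5   64.9   58.8   72.1]
scene trivet [446.7 332.3 167.1 164.7  53.6] ((442.47137451171875, 343.8520202636719), 95.016845703125) [448.3134495 334.8713187   8.       ]
scene bar 243 [621.3 191.3  95.7  13.1 163.4] [623.4666945  191.92557785 150.55703304]
scene barhi 112 [620.1 191.9  70.1  12.  162.3] [620.55345923 191.59284501 153.86738785]
top rusk 118 [458.3   0.6 131.8  49.8 141.5]
top tea 327 [ 432.  -315.5   59.7   57.6   74. ]
top trivet [440.5 333.4 179.6 163.  125.5] ((445.4804382324219, 339.4084777832031), 94.70846557617188) [444.73528558 326.88522309   8.        ]
top bar 125 [620.  186.2 100.2  12.9 163.7] [621.32343448 185.50956792 151.95813388]
top barhi 66 [618.8 186.   73.5  11.9 163.7] [618.65085907 185.72659877 155.59879577]
t 27.95 tcp [459.9   3.4 219.3] rot [-3.141 -0.     2.377] gap 94.1 F [-1.   0.7 -0.4] q [-0.07  0.09  1.74 -0.    1.31 -0.88]
tool shift mm [ 11.6 243.3 -40.7] roll -0.486
```

View pics/scene3.png

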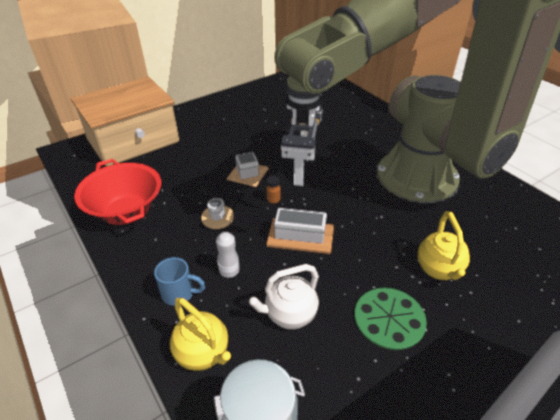

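The view shows all three tins on their places: sugar (217,212), tea (247,165) and rusk (301,226). The trivet is clear at (391,317).

>>> arm_command(
  plan=[
    [1,0,0,-0.035,0],
    [1,0.001,0.027,0,0],
    [1,0.001,0.027,0,0],
    [1,0.001,0.027,0,0],
    [1,0.001,0.027,0,0],
    [1,0.001,0.027,0,0],
    [1,0.001,0.027,0,0],
    [1,0.001,0.027,0,0],
    [1,0.001,0.027,0,0],
    [1,0.001,0.027,0,0],
    [1,0,0,0,-0.159],
    [1,0,0,0,-0.159],
    [1,0,0,0,-0.159],
    [1,0,0,0,0],
    [1,0,0,0,0],
  ],
)

```text
clock: 29.82
eef_pos: [621.8, 184.9, 254.1]
eef_rot: [-3.141, -0.001, 2.85]
wrist_force: [-1.5, -0.3, 0.2]
finger_gap: 94.0
finger_force: 0.0
```

Run:
```python
from h import *
go([619.3,186.3,131],np.radians(163.5))
```

```text
t 29.82 tcp [621.8 184.9 254.1] rot [-3.141e+00 -1.000e-03  2.850e+00] gap 94.0 F [-1.5 -0.3  0.2] q [ 0.23  0.5   1.13  0.    1.51 -1.05]
tool shift mm [  2.8   0.6 123.1] roll -0.003
```

>>> arm_command(
  plan=[
    [1,0.003,0,0.025,0],
    [1,0,0,0.03,0],
    [1,0,0,0.03,0],
    [1,0,0,0.02,0],
    [1,0,0,0.01,0],
    [1,0,0,0.006,0],
    [1,0,0,0,0],
    [0,0,0,0,0],
    [-0.5,0,0,0,0],
    [-1,0,0,0,0],
    [-1,0,0,0,0],
    [-1,0,0,0,0],
    [-1,0,0,0,0],
    [-1,0,0,0,0],
  ],
  newtons=35,
)

```text
clock: 31.58
eef_pos: [619.0, 185.8, 134.0]
eef_rot: [3.142, 0.0, 2.854]
wrist_force: [-0.1, 0.7, -0.3]
finger_gap: 27.4
finger_force: 0.0
```

Run:
```python
from h import *
go([444.7,327,190])
```

```text
t 31.57 tcp [619.  185.8 134. ] rot [3.142 0.    2.854] gap 27.4 F [-0.1  0.7 -0.3] q [ 0.23  0.57  1.3  -0.    1.27 -1.05]
tool shift mm [207.2  85.9 -56. ] roll None
```

Still closing; go on, 2 mm lower.

>>> arm_command(
  plan=[
    [-1,0,0,0.002,0],
    [-1,0,0,0,0],
    [-1,0,0,0,0],
    [-1,0,0,0,0],
    [-1,0,0,0,0],
  ],
)

```text
clock: 32.2
eef_pos: [618.9, 185.8, 131.8]
eef_rot: [-3.141, -0.0, 2.854]
wrist_force: [0.4, 0.8, -3.0]
finger_gap: 11.0
finger_force: 35.0
```

>>> arm_command(
  plan=[
    [-1,0,0,-0.006,0],
    [-1,0,0,-0.012,0],
    [-1,0,0,-0.015,0],
    [-1,0,0,-0.015,0],
    [-1,0,0,-0.012,0],
    [-1,0,0,0,0],
    [-1,0,0,0,0],
  ],
)

```text
clock: 33.08
eef_pos: [618.8, 185.8, 191.4]
eef_rot: [-3.141, -0.001, 2.854]
wrist_force: [0.3, 0.0, -3.9]
finger_gap: 11.1
finger_force: 35.0
```

Run:
```python
from h import *
from cell import eyes
go([444.7,327,190])
c=eyes.camera("scene"); cv2.imwrite("pics/s4.png",cv2.resize(c["img"][150:350,200:440],None,fx=3,fy=3))
```

```text
t 33.08 tcp [618.8 185.8 191.4] rot [-3.141e+00 -1.000e-03  2.854e+00] gap 11.1 F [ 0.3  0.  -3.9] q [ 0.23  0.53  1.23  0.    1.38 -1.05]
tool shift mm [207.   86.    1.4] roll None
```

View pics/s4.png

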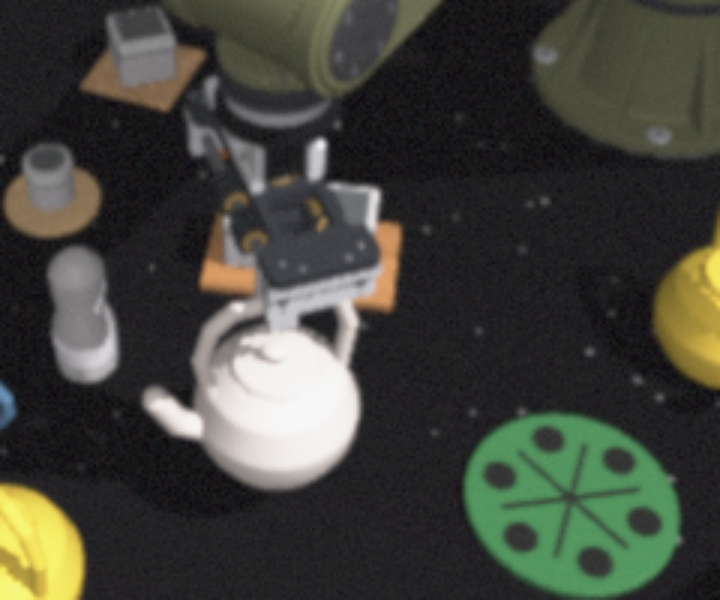

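The pot hangs upright from the gripper at crop (280,380). The trivet's star centre is at crop (572,497).

>>> arm_command(
  plan=[
    [-1,0.006,0.002,0,0],
    [-1,0.012,0.005,0,0],
    [-1,0.017,0.007,0,0],
    [-1,0.018,0.0075,0,0],
    [-1,0.018,0.0075,0,0],
    [-1,0.018,0.0075,0,0],
    [-1,0.018,0.0075,0,0],
    [-1,0.018,0.0075,0,0],
    [-1,0.018,0.0075,0,0],
    [-1,0.018,0.0075,0,0],
    [-1,0.018,0.0075,0,0],
    [-1,0.016,0.007,0,0],
    [-1,0.009,0.004,0,0],
    [-1,0.003,0.001,0,0],
    [-1,0,0,0,0],
    [-1,0,0,0,0],
  ],
)

```text
clock: 35.12
eef_pos: [445.3, 326.7, 191.9]
eef_rot: [-3.141, 0.0, 2.853]
wrist_force: [0.1, 0.5, -4.0]
finger_gap: 10.9
finger_force: 35.0
```

Run:
```python
from h import *
c=dict(np.load("scene0.npz"))
print(plane(c,[[390.7,315.7]],8))
go([444.7,327,140])
```

```text
[[443.18336469 332.08573967   8.        ]]
t 35.12 tcp [445.3 326.7 191.9] rot [-3.141  0.     2.853] gap 10.9 F [ 0.1  0.5 -4. ] q [ 0.57  0.32  1.53 -0.    1.29 -0.72]
tool shift mm [ 0.6  0.1 51.9] roll None
```

Scene reading minus its known bias agrees with the top one. Lower gently.

>>> arm_command(
  plan=[
    [-1,0.001,0,0.006,0],
    [-1,0,0,0.01,0],
    [-1,0,0,0.01,0],
    [-1,0,0,0.01,0],
    [-1,0,0,0.006,0],
    [-1,0,0,0.004,0],
    [-1,0,0,0.002,0],
    [-1,0,0,0.001,0],
    [-1,0,0,0,0],
    [-1,0,0,0,0],
  ],
)

```text
clock: 36.38
eef_pos: [444.1, 327.3, 143.1]
eef_rot: [3.141, 0.0, 2.854]
wrist_force: [0.6, 0.1, -4.5]
finger_gap: 10.7
finger_force: 35.0
```

>>> arm_command(
  plan=[
    [-1,0,0,0.001,0],
    [-1,0,0,0.001,0],
    [-1,0,0,0.001,0],
    [-1,0,0,0,0],
    [-1,0,0,0,0],
  ],
)

```text
clock: 37.0
eef_pos: [444.0, 327.3, 139.9]
eef_rot: [-3.142, -0.0, 2.854]
wrist_force: [-0.3, 0.2, -5.0]
finger_gap: 10.5
finger_force: 35.0
```

>>> arm_command(
  plan=[
    [-1,0,0,0.001,0],
    [-1,0,0,0,0],
    [-1,0,0,0,0],
  ],
)

```text
clock: 37.38
eef_pos: [444.3, 327.6, 139.5]
eef_rot: [3.14, 0.001, 2.854]
wrist_force: [1.1, 2.0, 4.5]
finger_gap: 10.7
finger_force: 35.0
```

Run:
```python
from h import *
from cell import eyes
go([444.7,327,139])
c=eyes.camera("scene"); cv2.imwrite("pics/s5.png",cv2.resize(c["img"][200:370,280:480],None,fx=4,fy=4))
```

```text
t 37.38 tcp [444.3 327.6 139.5] rot [3.140e+00 1.000e-03 2.854e+00] gap 10.7 F [1.1 2.  4.5] q [ 0.57  0.37  1.59  0.    1.18 -0.71]
tool shift mm [-0.6 -0.5  0.5] roll None
```

View pics/s5.png

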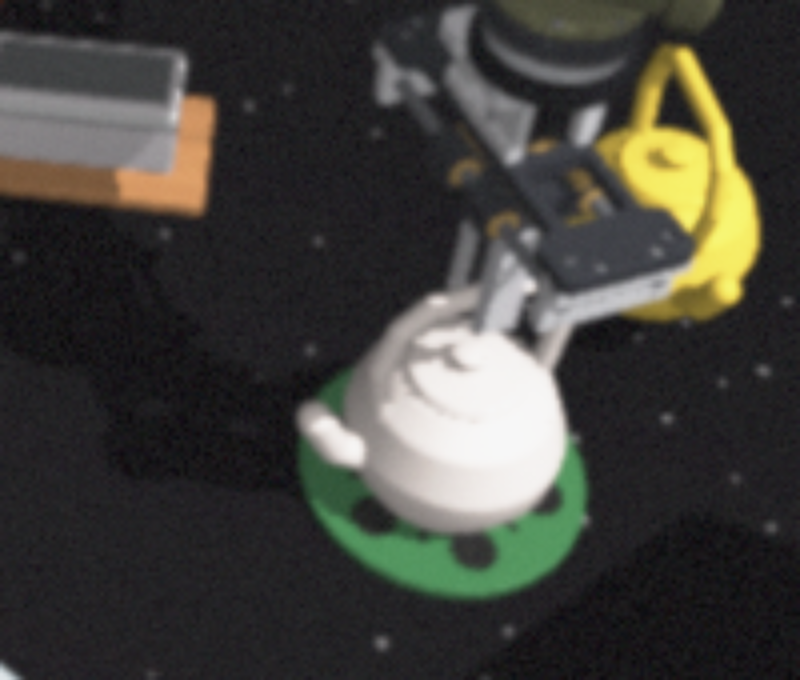

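The pot is upright on the trivet at crop (455,430), and the wrist force has reversed to +4.5 N, so it is standing. I'll open and rise straight up.

>>> arm_command(
  plan=[
    [-0.6,0,0,0,0],
    [-0.3,0,0,0,0],
    [0,0,0,0,0],
    [0.3,0,0,0,0],
    [0.3,0,0,0,0],
    [0.3,0,0,0,0],
    [0.3,0,0,-0.01,0],
    [0.3,0,0,-0.025,0],
    [0.3,0,0,-0.03,0],
    [0.3,0,0,-0.03,0],
    [0.3,0,0,-0.03,0],
    [0.3,0,0,-0.03,0],
    [0.3,0,0,0,0],
    [0.3,0,0,0,0],
    [0.3,0,0,0,0],
  ],
)

```text
clock: 39.3
eef_pos: [443.7, 327.1, 293.0]
eef_rot: [-3.14, -0.001, 2.854]
wrist_force: [-0.9, -0.6, -0.8]
finger_gap: 61.1
finger_force: 0.0
```

Run:
```python
from h import *
from cell import eyes
go([444.7,327,300])
for n in("scene","top"):
    c=eyes.camera(n);X=cloud(c);z=X[...,2];hsv=cv2.cvtColor(c["img"],cv2.COLOR_BGR2HSV)
    m=(np.linalg.norm(X[...,:2]-[445,329],axis=2)<80)&(z>150)&(z<172)&(hsv[...,1]<60);P=X[m];print(n,"bar",m.sum(),rect(P) if m.sum()>4 else 0,P[:,2].max() if m.sum() else 0)
    for nm,p,zt in(("sugar",[607.9,-192.5],55),("tea",[432.2,-314.3],62),("rusk",[460.3,3.7],72),("grinder",[668,-6],128),("jar",[432,-164],75)):
        m=(np.linalg.norm(X[...,:2]-p,axis=2)<75 if nm=="rusk" else np.linalg.norm(X[...,:2]-p,axis=2)<48)&(abs(z-zt)<8);print(n,nm,rect(X[m]) if m.sum()>4 else m.sum())
cv2.imwrite("pics/top5.png",c["img"])
```

```text
t 39.3 tcp [443.7 327.1 293. ] rot [-3.140e+00 -1.000e-03  2.854e+00] gap 61.1 F [-0.9 -0.6 -0.8] q [ 0.57  0.25  1.38 -0.    1.51 -0.71]
tool shift mm [-1.   0.1 -7. ] roll None
scene bar 246 [446.4 332.   97.7  12.4 162.7] 165.48996218696732
scene sugar [ 607.3 -188.    44.9   41.5   61.6]
scene tea [ 434.8 -307.9   63.1   57.1   71.5]
scene rusk [461.    6.2 130.4  64.2 137.9]
scene grinder [676.2  -2.3  27.7  25.8   6.8]
scene jar [ 433.6 -163.6   39.    31.5   55.6]
top bar 28 [481.5 316.5  19.9  11.3 159.2] 164.83533718032754
top sugar [ 607.4 -193.8   43.1   42.8  155.9]
top tea [ 432.3 -315.8   59.5   58.2   73.2]
top rusk [459.7   1.4 129.8  60.2 136.5]
top grinder [674.1  -9.1  32.1  31.6 100.5]
top jar [ 433.1 -168.1   35.    33.8   89.3]
```

View pics/top5.png

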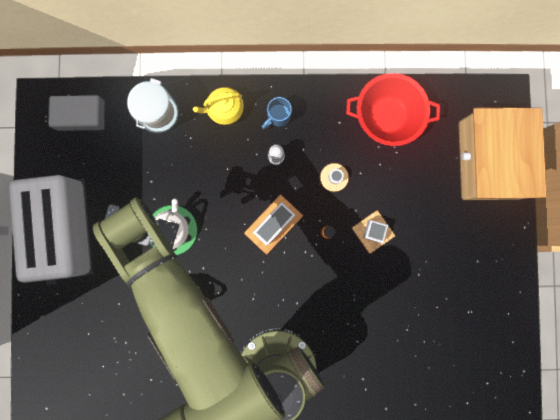

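The top view shows each tin centred on its place: sugar (336,177), tea (377,231) and rusk (275,223). The teapot is on the trivet at (172,230), and the grinder (276,155) and jar (328,232) have not moved. The gripper is clear of everything.

```bash
python3 -c "
from cell import ticket
print(ticket.sign_off())"
```

```text
the job is handed in; nothing more can be done
None
```

The job is handed in: all three tins stand within about 3 mm of the centres of their own places, and the teapot stands upright on the cleared trivet, about 3 mm off centre by the scene camera. The grinder and spice jar were left where they stood, and it took about 39 s of the 120 s; sign-off returned no verdict.

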